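# Call the apprentice and point out the blunt cutter

### The job

Press the green call button lightly, all the way in, and let it come back out. Then show the apprentice the blunt router cutter, the one with the yellow collar: point at it from straight above, fingertips two or three centimetres over its top, and keep them there for two seconds. Then show where it goes: point down at the middle of the red tray in the same way, fingertips two or three centimetres above its rim, and finish while still pointing there. Touch nothing but the button, and do not bring the fingertips low over any other cutter or over the middle of the blue tray.

Things in the scene. Friction and masses are not known exactly. Their poses are not given: they have to be found in the camera images.
- call (a joint): The green call button's travel: 0 when out, 0.006 m when fully in; pressed down (-z) from above, springs back; fully in takes 5 N
- call_top (a point): Centre of the top face of the green call button (round, 32 mm across, facing up)
- call_base: Grey housing of the call button, fixed to the bench. Origin at the centre of its underside, on the bench
- cutter_yellow: Router cutter with a yellow plastic collar, loose, standing upright in one of the four holes of the rack (any of them). Collar 38 mm across and 10 mm high; above it a steel cutting head 22 mm across. Origin on its axis at the underside of the collar, which rests on the rack's top; z up; the top of the head is 45 mm above the origin. This is the blunt one to point at
- cutter_blue: Router cutter with a blue plastic collar, loose, standing upright in one of the four holes of the rack (any of them). Collar 38 mm across and 10 mm high; above it a steel cutting head 22 mm across. Origin on its axis at the underside of the collar, which rests on the rack's top; z up; the top of the head is 45 mm above the origin. Leave alone
- cutter_green: Router cutter with a green plastic collar, loose, standing upright in one of the four holes of the rack (any of them). Collar 38 mm across and 10 mm high; above it a steel cutting head 22 mm across. Origin on its axis at the underside of the collar, which rests on the rack's top; z up; the top of the head is 45 mm above the origin. Leave alone
- cutter_white: Router cutter with a white plastic collar, loose, standing upright in one of the four holes of the rack (any of them). Collar 38 mm across and 10 mm high; above it a steel cutting head 22 mm across. Origin on its axis at the underside of the collar, which rests on the rack's top; z up; the top of the head is 45 mm above the origin. Leave alone
- rack: Dark wooden rack, 75 x 280 x 40 mm high, long along its own y, fixed to the bench. Origin at the centre of its underside. Four holes in a row at 65 mm spacing, at y = -97.5, -32.5, 32.5 and 97.5 mm, each with a cutter in it
- tray_red: Shallow open red plastic tray, 100 x 130 mm (its x, y) and 30 mm high, empty, fixed. Origin at the centre of its underside, on the bench; the rim is 30 mm above
- tray_blue: Shallow open blue plastic tray, the same size as the red one and with the same origin. Not to be pointed at; the two trays may stand in either place
- glue: White glue bottle with an orange cap, 60 mm across, 170 mm tall, standing. Origin at the centre of its underside. Leave alone
- sanding_block: Cork sanding block, 70 x 110 x 35 mm. Origin at the centre of its underside. Leave alone
- screwdriver: Screwdriver with a black handle, lying on the bench along its own x. Leave alone
- clamp: Bar clamp lying on the bench: steel bar 260 mm, black jaws, wooden handle, 24 mm thick. Origin under the middle of the bar. Leave alone
There are look-alikes about, which are no part of the job. Of the things like the call_base, leave any that is purple; of the rest the smaller one is meant.

How it is judged:
By the outcome, as a careful person would: the job done as asked, in the order asked, and still so for the second after the job is handed in, with the robot touching nothing.
It also fails if it takes over 48 s, if anything falls off the work surface, if the arm or the gripper's body presses on something with over 40 N, if the wrist force passes 120 N, or if a joint passes its speed limit or range.

### The arm

A 6-joint arm with a two-finger parallel gripper is mounted at the origin on the work surface. World frame = base frame: x ahead of the robot, y to its left, z up, the work surface at z = 0. Lengths are in m, angles in rad, forces in N, time in s.
With the tool pointing down it reaches from about 0.275 to 0.975 m from the base axis. Payload 8.4 kg.
Tool frame: the origin (TCP) lies on the centre line of the jaws, within the pads' length; the fingertips stand ahead of it and the grasp point (between the pads) lies 11 mm behind it (manip.nose_length is the z of the fingertips in the tool frame, in m); z points along the fingers, y is the direction in which the jaws open and shut (so a half turn about z gives the same grasp; the last joint's range is limited). The gripper opens to 92 mm and grips with 3 to 60 N. Pads are 20 mm wide; open, the fingers measure 128 mm over their backs; the gripper's body (75 mm by 189 mm) begins 69 mm behind the grasp point.
Start: joints at [1.117, 0.353, 1.633, -0, 1.155, -0.002], TCP at [0.273, 0.562, 0.223] pointing down, gripper open.
Joint ranges: [-2.63, 2.63], [-0.92, 2.1], [0.06, 2.66], [-1.3, 4.44], [0, 2.69], [-3.02, 3.02]. Speed limits (rad/s): [2.22, 2.22, 2.79, 3.14, 3.14, 3.14].

### API

Orientations are given as a unit quaternion [w, x, y, z].
In Python, from rig import manip, imaging, finder gives the robot as it stands.
- The arm moves only by the shell command python3 -m creep 'ROWS' [FORCE]. ROWS is JSON, a list of rows, each an object of numbers: "fingers": the opening, from 0 (shut) to 1 (fully open); "tx", "ty", "tz": the shift along the tool's x, y, z in m; "spin": the turn about the tool's z in rad. A call has 1 to 12 rows; each row is the pose to reach, as a shift and turn from the pose commanded when the call began, along the tool's axes at that moment; what a row does not reach only later rows make up. A row lasts 1/10 s, in which the tool goes at most 50 mm and 8.59 degrees, less where a joint would pass 70% of its speed; a pose out of reach is approached as far as the arm can. A call with a gripper value outside its range is refused whole. The fingers move at their own pace and stop on an object; FORCE is the grip in N (left out, the last holds). Time passes only in rows, so rows that repeat a pose let the fingers close. It gives the time, the measured TCP pose, the force and the opening at its end, in the units of the state.
- manip.sense(): the state, without advancing time (a new reading comes with each control period).
- imaging.get_image(name): name is "side" or "top" or "wrist"; returns (picture, depth): 400x640x3 uint8, red, green, blue; 400x640 float32, m along the optical axis (not along the pixel's ray), 0 where there is no reading.
- imaging.get_calibration(name): a dict with "vertical_fov" (degrees; the focal length in pixels is half the picture's height over the tangent of half this angle, whatever the lens; pixels are square), "cx", "cy" (the principal point, pixels), "extrinsics" (4x4, takes a point from world to camera coordinates); the wrist camera has in their place "mount" (4x4, takes a point from camera to tool coordinates, whose origin is the TCP and whose axes are the flange's). Camera axes: x right, y down, z forward; pixel columns grow to the right and rows downward; lengths in m; the calibration is good to about 2 mm. A picture is of the moment at which its call begins: read the wrist's pose just before it. get_calibration takes no time and is no camera call.
- manip.finish_job(): hands the job in, once; it reports no verdict.
Trained networks look in the newest picture that a camera, given by its name, has taken for a name from the list of things; names that differ only in an ending like _2 or _b are one class to them, and where a whole thing is asked for, a point or a joint stands for the part that bears it (a point fixed in the world has none). Each returns a list of dicts, best first, with "p" (0 to 1); they miss things now and then, are a little off and sometimes report something else, mostly with a low value. They report only what shows in the picture. A call takes as long as a camera call. They do not tell look-alikes from the thing itself.
- finder.look_for(camera, thing): "bbox" ([left, top, width, height] in pixels, round what is visible of it).
- finder.tip_of(camera, thing): "point" ([column, row] in pixels: a listed point, or the origin of a listed thing).
The state is a dict: "time": time; "joints": joint angles; "qd": joint speeds; "joint_efforts": joint torques, N m; "tool_pos": TCP position; "ee_rot": TCP orientation; "ft_force": force on the tool from outside, world axes, zero at the start; "moment": the same for the moment, N m; "grip_width": finger opening in m.
Only numpy, scipy, OpenCV 4.12 (cv2) and the standard library are available. Lean on these libraries where they do the work, as an engineer would, in place of code of your own. Each camera call takes 0.05 s, during which the arm holds its last target. There are 200 camera calls.

## Working session

There is one attempt and no reset: what is moved stays moved. The work goes in short steps, Python scripts to look and compute and a shell command to move; the robot and the scene stay as the last step left them, time stands still between calls to the robot, and variables do not carry over. Pictures are saved under pics/ and viewed, about 8 in all and at most 12, crops included, and the job is handed in when it is done.

```bash
ls; mkdir -p pics
cat > h.py <<'E'
import numpy as np, cv2
from rig import manip, imaging, finder
from scipy.spatial.transform import Rotation as R
def snap(n):
    s=manip.sense(); im,d=imaging.get_image(n); return s,im,d
def world(n,d,u,v,s=None,z=None):
    c=imaging.get_calibration(n); f=200/np.tan(np.radians(c['vertical_fov'])/2)
    zz=d[int(v),int(u)] if z is None else z
    p=np.array([(u-c['cx'])/f*zz,(v-c['cy'])/f*zz,zz,1.])
    if n=='wrist':
        q=s['ee_rot']; T=np.eye(4); T[:3,:3]=R.from_quat([q[1],q[2],q[3],q[0]]).as_matrix(); T[:3,3]=s['tool_pos']
        return (T@np.array(c['mount'])@p)[:3]
    return (np.linalg.inv(np.array(c['extrinsics']))@p)[:3]
E
python3 - <<'E'
from h import *
s=manip.sense(); print(s, manip.nose_length)
for n in ['top','side']:
    s,im,d=snap(n); np.savez('%s.npz'%n,im=im,d=d)
    cv2.imwrite(f'pics/{n}0.png',im[:,:,::-1])
    for t in ['call_top','call_base','cutter_yellow','tray_red','tray_blue','rack','glue']:
        for o in finder.look_for(n,t)[:3]:
            l,tp,w,h=o['bbox']; u,v=l+w/2,tp+h/2
            print(n,t,round(o['p'],2),np.round(o['bbox']),np.round(world(n,d,u,v),3))
E
```

```text
pics
{'time': 0.0, 'joints': array([ 1.11662140e+00,  3.53645854e-01,  1.63411830e+00, -8.41214968e-06,
        1.15515581e+00, -2.41256166e-03]), 'qd': array([-4.38662461e-04,  1.24330141e-03, -6.32640603e-04,  7.99438237e-04,
       -2.46606324e-05, -5.20018502e-04]), 'joint_efforts': array([ 2.09767779e-03, -5.93833494e+01, -3.34215331e+01,  6.98766159e-02,
        2.37217778e-02, -1.85030212e-04]), 'tool_pos': array([0.27265122, 0.56187878, 0.22187187]), 'ee_rot': array([-1.46448997e-04,  2.23963540e-01,  9.74597297e-01, -6.47307942e-04]), 'ft_force': array([ 0.20039341, -0.1243915 , -1.24920328]), 'moment': array([-0.02521487, -0.00964161, -0.03875488]), 'grip_width': 0.09192278378278497} 0.008
top call_top 0.58 [327. 248.  14.  13.] [ 0.374 -0.061  0.028]
top call_top 0.47 [292. 241.   7.  11.] [0.402 0.06  0.018]
top call_top 0.4 [316. 216.   8.  12.] [ 0.48  -0.019  0.02 ]
top call_base 0.79 [320. 242.  22.  18.] [ 0.386 -0.054  0.03 ]
top call_base 0.54 [311. 217.  14.  12.] [ 0.477 -0.012  0.022]
top call_base 0.52 [293. 240.  12.  12.] [0.404 0.049 0.021]
top cutter_yellow
[... 580 characters left out ...]
9 -0.074  0.062]
side call_base 0.74 [268. 182.  18.  14.] [0.414 0.043 0.021]
side call_base 0.58 [255. 211.  26.  19.] [ 0.391 -0.08   0.028]
side call_base 0.56 [293. 197.  19.  15.] [ 0.484 -0.022  0.021]
side cutter_yellow 0.7 [353. 178.  18.  20.] [ 0.647 -0.01   0.063]
side tray_red 0.9 [262. 136.  37.  36.] [0.427 0.203 0.008]
side tray_red 0.19 [350. 162.  17.  17.] [0.649 0.057 0.06 ]
side tray_blue 0.75 [264. 238.  42.  53.] [ 0.432 -0.204  0.003]
side tray_blue 0.47 [349. 106.  24.  29.] [0.689 0.314 0.034]
side rack 0.8 [345. 149.  33.  87.] [ 0.647 -0.014  0.049]
side rack 0.63 [356. 196.  16.  17.] [ 0.644 -0.073  0.064]
side glue 0.65 [296.  67.  18.  50.] [0.513 0.387 0.105]
```

Run:
```python
import numpy as np,cv2
for n,(a,b,c,d) in {'top':(140,280,180,400),'side':(110,300,220,420)}.items():
    im=np.load(n+'.npz')['im'][a:b,c:d,::-1]; cv2.imwrite(f'pics/{n}1.png',cv2.resize(im,None,fx=3,fy=3,interpolation=2))
```

```text
(no output)
```

View pics/top1.png

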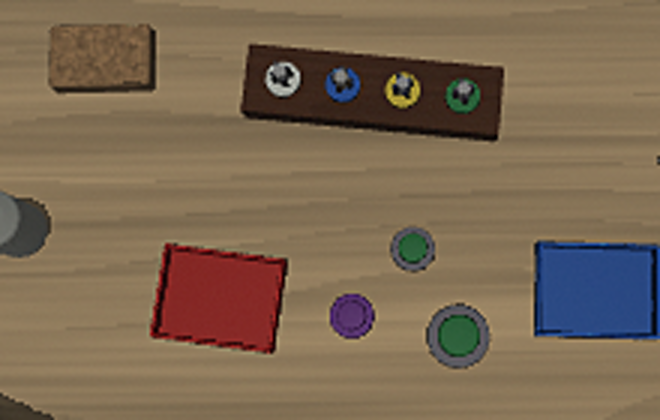

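View pics/side1.png

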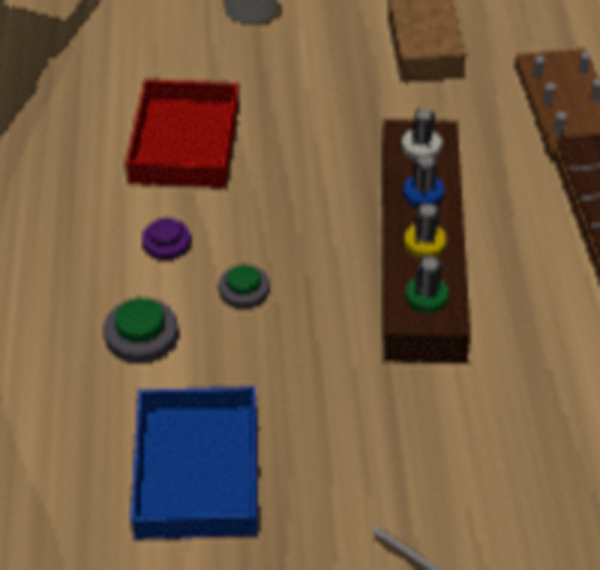

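Candidates in the top picture are the purple button (297,245), the large green one (333,252) and the small green one (318,222). I choose the small green one. The yellow cutter is third from the left at (314,170), and the red tray is on the left at (253,239). Next I measure them from the point clouds.

Run:
```python
from h import *
c0={'top':dict(b=(311,214,326,231),y=(307,160,321,178),t=(228,218,280,260),r=(258,152,350,188)),
    'side':dict(b=(290,195,312,214),y=(350,176,372,198),t=(260,134,302,175),r=(345,148,378,232))}
for n in c0:
    f=np.load(n+'.npz'); im,d=f['im'].astype(int),f['d']
    for k,(l,t,r,b) in c0[n].items():
        P=np.array([[*world(n,d,u,v),*im[v,u]] for v in range(t,b) for u in range(l,r)])
        x,col=P[:,:3],P[:,3:]
        R_,G,B=col.T
        if k=='b': m=(G>R_+25)&(G>B+15)
        if k=='y': m=(R_>B+60)&(G>B+50)&(x[:,2]>.042)
        if k=='t': m=(R_>90)&(G<60)
        if k=='r': m=(x[:,2]>.03)&(x[:,2]<.048)
        q=x[m]; print(n,k,m.sum(),'med',np.round(np.median(q,0),3),'mid',np.round((q.min(0)+q.max(0))/2,3),'zmax',q[:,2].max().round(3))
        if k in 'tr':
            (c,s,a)=cv2.minAreaRect(q[:,:2].astype(np.float32)*1000); print('  rect',np.round(c),np.round(s),round(a,1))
        if k=='y':
            h=x[x[:,2]>.07]; print('  head',len(h),np.round(np.median(h,0),3),h[:,2].max().round(3))
```

```text
top b 69 med [ 0.479 -0.009  0.022] mid [ 0.48  -0.009  0.023] zmax 0.03
top y 60 med [ 0.642 -0.001  0.049] mid [0.647 0.    0.051] zmax 0.058
  head 28 [ 0.646 -0.001  0.083] 0.092
top t 1167 med [0.428 0.2   0.005] mid [0.408 0.13  0.7  ] zmax 1.405
  rect [411. 123.] [288. 106.] 78.4Traceback (most recent call last):
  File "<stdin>", line 7, in <module>
  File "h.py", line 7, in world
    c=imaging.get_calibration(n); f=200/np.tan(np.radians(c['vertical_fov'])/2)
ValueError: time passes only in moves, steps and waits
```

```bash
sed -i 's/^def snap/import functools\ncal=functools.lru_cache(imaging.get_calibration)\ndef snap/; s/c=imaging.get_calibration(n)/c=cal(n)/' h.py
python3 - <<'E'
from h import *
c0={'top':dict(b=(311,214,326,231),y=(307,160,321,178),t=(228,218,280,260),r=(258,152,350,188)),
    'side':dict(b=(290,195,312,214),y=(350,176,372,198),t=(260,134,302,175),r=(345,148,378,232))}
for n in c0:
    f=np.load(n+'.npz'); im,d=f['im'].astype(int),f['d']
    for k,(l,t,r,b) in c0[n].items():
        P=np.array([[*world(n,d,u,v),*im[v,u]] for v in range(t,b) for u in range(l,r) if d[v,u]>0])
        x,col=P[:,:3],P[:,3:]
        R_,G,B=col.T
        if k=='b': m=(G>R_+25)&(G>B+15)
        if k=='y': m=(R_>B+60)&(G>B+50)&(x[:,2]>.042)
        if k=='t': m=(R_>90)&(G<60)
        if k=='r': m=(x[:,2]>.03)&(x[:,2]<.048)
        q=x[m]; print(n,k,m.sum(),'med',np.round(np.median(q,0),3),'mid',np.round((q.min(0)+q.max(0))/2,3),'zmax',q[:,2].max().round(3))
        if k in 'tr':
            (c,s,a)=cv2.minAreaRect(q[:,:2].astype(np.float32)*1000); print('  rect',np.round(c),np.round(s),round(a,1))
        if k=='y':
            h=x[x[:,2]>.07]; print('  head',len(h),np.round(np.median(h,0),3),h[:,2].max().round(3))
s=manip.sense();q=s['ee_rot'];print(R.from_quat([q[1],q[2],q[3],q[0]]).as_matrix().round(3),s['time'])
E
```

```text
top b 69 med [ 0.479 -0.009  0.022] mid [ 0.48  -0.009  0.023] zmax 0.03
top y 60 med [ 0.642 -0.001  0.049] mid [0.647 0.    0.051] zmax 0.058
  head 28 [ 0.646 -0.001  0.083] 0.092
top t 1163 med [0.428 0.2   0.005] mid [0.427 0.2   0.017] zmax 0.039
  rect [427. 199.] [130. 100.] 81.9
top r 1632 med [0.646 0.031 0.04 ] mid [0.649 0.033 0.039] zmax 0.048
  rect [651.  32.] [280.  78.] 83.9
side b 74 med [ 0.481 -0.016  0.022] mid [ 0.481 -0.016  0.021] zmax 0.027
side y 81 med [ 0.643 -0.01   0.05 ] mid [ 0.648 -0.003  0.053] zmax 0.064
  head 71 [ 0.645 -0.008  0.083] 0.089
side t 693 med [0.428 0.206 0.005] mid [0.429 0.202 0.016] zmax 0.034
  rect [430. 208.] [158.  98.] 81.7
side r 1416 med [ 0.642 -0.003  0.041] mid [0.652 0.03  0.039] zmax 0.048
  rect [651.  30.] [284.  75.] 84.0
[[-0.9    0.436  0.   ]
 [ 0.436  0.9    0.   ]
 [-0.     0.    -1.   ]] 0.8
```

```bash
python3 -m creep '[{"fingers":0,"tx":-0.22,"ty":-0.215},{"fingers":0,"tx":-0.22,"ty":-0.215},{"fingers":0,"tx":-0.22,"ty":-0.215},{"fingers":0,"tx":-0.22,"ty":-0.215},{"fingers":0,"tx":-0.22,"ty":-0.215},{"fingers":0,"tx":-0.22,"ty":-0.215},{"fingers":0,"tx":-0.22,"ty":-0.215},{"fingers":0,"tx":-0.437,"ty":-0.426,"tz":0.03},{"fingers":0,"tx":-0.437,"ty":-0.426,"tz":0.03},{"fingers":0,"tx":-0.437,"ty":-0.426,"tz":0.03},{"fingers":0,"tx":-0.437,"ty":-0.426,"tz":0.03},{"fingers":0,"tx":-0.437,"ty":-0.426,"tz":0.03}]' 10
python3 -m creep '[{"fingers":0},{"fingers":0}]'
```

```text
$[0]: bad value
$[0]: bad value
```

```bash
python3 -m creep '[{"fingers":0.0,"tx":-0.377,"ty":-0.376,"tz":0.03,"spin":0.0},{"fingers":0.0,"tx":-0.377,"ty":-0.376,"tz":0.03,"spin":0.0},{"fingers":0.0,"tx":-0.377,"ty":-0.376,"tz":0.03,"spin":0.0},{"fingers":0.0,"tx":-0.377,"ty":-0.376,"tz":0.03,"spin":0.0},{"fingers":0.0,"tx":-0.377,"ty":-0.376,"tz":0.03,"spin":0.0},{"fingers":0.0,"tx":-0.377,"ty":-0.376,"tz":0.03,"spin":0.0},{"fingers":0.0,"tx":-0.377,"ty":-0.376,"tz":0.03,"spin":0.0},{"fingers":0.0,"tx":-0.377,"ty":-0.376,"tz":0.03,"spin":0.0},{"fingers":0.0,"tx":-0.377,"ty":-0.376,"tz":0.03,"spin":0.0},{"fingers":0.0,"tx":-0.377,"ty":-0.376,"tz":0.03,"spin":0.0},{"fingers":0.0,"tx":-0.377,"ty":-0.376,"tz":0.03,"spin":0.0},{"fingers":0.0,"tx":-0.377,"ty":-0.376,"tz":0.03,"spin":0.0}]'
python3 -m creep '[{"fingers":0.0,"tx":0.0,"ty":0.0,"tz":0.0,"spin":0.0},{"fingers":0.0,"tx":0.0,"ty":0.0,"tz":0.0,"spin":0.0},{"fingers":0.0,"tx":0.0,"ty":0.0,"tz":0.0,"spin":0.0}]'
python3 - <<'E'
from h import *
s,im,d=snap('wrist'); np.savez('w1.npz',im=im,d=d); cv2.imwrite('pics/w1.png',im[:,:,::-1]); print(s['tool_pos'],s['ee_rot'],s['grip_width'])
for t in ['call_top','call_base']:
    for o in finder.tip_of('wrist',t)[:4]:
        u,v=o['point'];print(t,round(o['p'],2),np.round(o['point']),world('wrist',d,u,v,s).round(4))
E
```

```text
time: 2.3
tool_pos: [0.4812, -0.0151, 0.1926]
ee_rot: [0.0, 0.226, 0.974, -0.0]
ft_force: [-0.3, 0.6, 0.0]
grip_width: 0.0006
time: 2.6
tool_pos: [0.4797, -0.0107, 0.1927]
ee_rot: [-0.0, 0.223, 0.975, 0.0]
ft_force: [0.7, 0.7, 0.1]
grip_width: 0.0004
[ 0.47973075 -0.01067918  0.19268884] [-2.17118978e-05  2.23257356e-01  9.74759532e-01  8.44036780e-05] 0.00035875481109977163
call_top 0.82 [242. 130.] [ 0.3835 -0.06    0.032 ]
call_top 0.8 [319. 183.] [ 0.4741 -0.0114  0.0219]
call_top 0.25 [469.  57.] [0.4224 0.1996 0.0038]
call_base 0.97 [321. 180.] [ 0.472  -0.0079  0.0224]
call_base 0.68 [252. 128.] [ 0.386  -0.0494  0.0305]
call_base 0.67 [344. 105.] [0.4075 0.0516 0.0211]
```

View pics/w1.png

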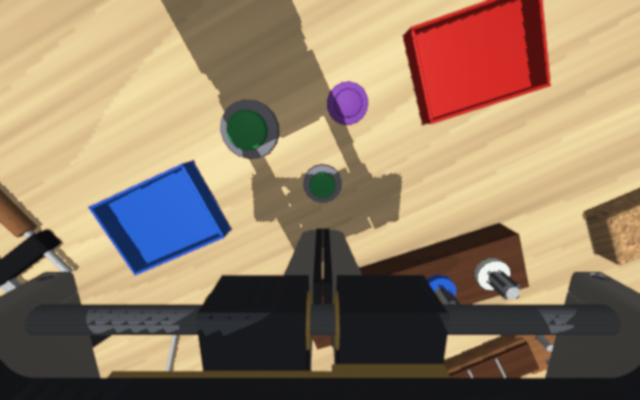

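The wrist view shows the small green button at (321,183), just ahead of the fingers. The purple one is at (347,103) and the large green one at (248,129). I'll refine the cap centre.

Run:
```python
from h import *
f=np.load('w1.npz');im,d=f['im'].astype(int),f['d'];s=manip.sense()
m=np.zeros(d.shape,bool);m[160:210,295:350]=1
m&=(im[...,1]>im[...,0]+20)&(im[...,1]>im[...,2]+8)
v,u=np.nonzero(m);print(len(v),u.min(),u.max(),v.min(),v.max())
P=np.array([world('wrist',d,a,b,s) for a,b in zip(u,v)])
print(np.median(P,0),(np.percentile(P,2,0)+np.percentile(P,98,0))/2,np.ptp(P,0))
```

```text
543 309 335 172 197
[ 0.47815687 -0.00927734  0.02199839] [ 0.47828761 -0.00971046  0.02062437] [0.08575072 0.0497671  0.34391758]
```

```bash
python3 -m creep '[{"fingers":0.0,"tx":0.001,"ty":0.0,"tz":0.05,"spin":0.0},{"fingers":0.0,"tx":0.001,"ty":0.0,"tz":0.1,"spin":0.0},{"fingers":0.0,"tx":0.001,"ty":0.0,"tz":0.13,"spin":0.0},{"fingers":0.0,"tx":0.001,"ty":0.0,"tz":0.15,"spin":0.0},{"fingers":0.0,"tx":0.001,"ty":0.0,"tz":0.15,"spin":0.0},{"fingers":0.0,"tx":0.001,"ty":0.0,"tz":0.15,"spin":0.0}]'
python3 -m creep '[{"fingers":0.0,"tx":0.0,"ty":0.0,"tz":0.004,"spin":0.0},{"fingers":0.0,"tx":0.0,"ty":0.0,"tz":0.008,"spin":0.0},{"fingers":0.0,"tx":0.0,"ty":0.0,"tz":0.008,"spin":0.0},{"fingers":0.0,"tx":0.0,"ty":0.0,"tz":0.008,"spin":0.0}]'
```

```text
time: 3.35
tool_pos: [0.4792, -0.011, 0.0429]
ee_rot: [-0.0, 0.224, 0.975, -0.0]
ft_force: [0.5, -0.5, 0.1]
grip_width: 0.0004
time: 3.75
tool_pos: [0.4793, -0.0113, 0.035]
ee_rot: [0.0, 0.224, 0.975, 0.0]
ft_force: [-0.2, -0.3, -0.3]
grip_width: 0.0005
```

Fingertips are at z=0.027 with no contact yet, so I continue in 2 mm steps.

```bash
for i in 1 2; do python3 -m creep '[{"fingers":0.0,"tx":0.0,"ty":0.0,"tz":0.002,"spin":0.0},{"fingers":0.0,"tx":0.0,"ty":0.0,"tz":0.002,"spin":0.0}]' | grep -E 'pos|force'; done
python3 -m creep '[{"fingers":0.0,"tx":0.0,"ty":0.0,"tz":0.002,"spin":0.0},{"fingers":0.0,"tx":0.0,"ty":0.0,"tz":0.002,"spin":0.0}]'
```

```text
tool_pos: [0.4791, -0.0114, 0.0326]
ft_force: [-1.0, 0.0, 0.0]
tool_pos: [0.4792, -0.0113, 0.0304]
ft_force: [0.6, 0.2, -0.7]
time: 4.35
tool_pos: [0.4792, -0.0113, 0.0285]
ee_rot: [0.0, 0.224, 0.975, -0.0]
ft_force: [0.1, -0.1, 1.4]
grip_width: 0.0004
```

```bash
for i in 1 2; do python3 -m creep '[{"fingers":0.0,"tx":0.0,"ty":0.0,"tz":0.002,"spin":0.0},{"fingers":0.0,"tx":0.0,"ty":0.0,"tz":0.002,"spin":0.0}]' | grep -E 'pos|force'; done
```

```text
tool_pos: [0.4792, -0.0113, 0.0265]
ft_force: [0.2, -0.1, 3.1]
tool_pos: [0.4792, -0.0113, 0.0245]
ft_force: [-0.5, -0.1, 4.6]
```

```bash
for i in 1 2; do python3 -m creep '[{"fingers":0.0,"tx":0.0,"ty":0.0,"tz":0.0005,"spin":0.0},{"fingers":0.0,"tx":0.0,"ty":0.0,"tz":0.0005,"spin":0.0},{"fingers":0.0,"tx":0.0,"ty":0.0,"tz":0.0005,"spin":0.0}]' | grep -E 'pos|force'; done
```

```text
tool_pos: [0.4792, -0.0113, 0.0244]
ft_force: [-1.2, 0.5, 7.8]
tool_pos: [0.4793, -0.0113, 0.0242]
ft_force: [-2.6, -0.2, 15.1]
```

The force rises to 15 N with no further motion after about 6 mm of travel, so the button is fully in. I'll release it, check it comes back out, and move above the yellow cutter.

```bash
python3 -m creep '[{"fingers":0.0,"tx":0.0,"ty":0.0,"tz":-0.01,"spin":0.0},{"fingers":0.0,"tx":0.0,"ty":0.0,"tz":-0.05,"spin":0.0},{"fingers":0.0,"tx":0.0,"ty":0.0,"tz":-0.1,"spin":0.0},{"fingers":0.0,"tx":0.0,"ty":0.0,"tz":-0.15,"spin":0.0},{"fingers":0.0,"tx":0.0,"ty":0.0,"tz":-0.17,"spin":0.0},{"fingers":0.0,"tx":0.0,"ty":0.0,"tz":-0.17,"spin":0.0}]'
python3 - <<'E'
from h import *
s,im,d=snap('wrist')
m=np.zeros(d.shape,bool);m[160:210,295:350]=1;i=im.astype(int)
m&=(i[...,1]>i[...,0]+20)&(i[...,1]>i[...,2]+8)
print('cap z',np.median([world('wrist',d,u,v,s) for v,u in zip(*np.nonzero(m))],0),s['ft_force'])
E
python3 -m creep '[{"fingers":0.0,"tx":-0.147,"ty":0.082,"tz":0.0,"spin":0.0},{"fingers":0.0,"tx":-0.147,"ty":0.082,"tz":0.0,"spin":0.0},{"fingers":0.0,"tx":-0.147,"ty":0.082,"tz":0.0,"spin":0.0},{"fingers":0.0,"tx":-0.147,"ty":0.082,"tz":0.0,"spin":0.0},{"fingers":0.0,"tx":-0.147,"ty":0.082,"tz":0.0,"spin":0.0},{"fingers":0.0,"tx":-0.147,"ty":0.082,"tz":0.0,"spin":0.0},{"fingers":0.0,"tx":-0.147,"ty":0.082,"tz":0.0,"spin":0.0}]'
python3 - <<'E'
from h import *
s,im,d=snap('wrist');np.savez('w2.npz',im=im,d=d); cv2.imwrite('pics/w2.png',im[:,:,::-1]); print(s['tool_pos'])
for t in ['cutter_yellow']:
    for o in finder.look_for('wrist',t)[:3]:
        l,tp,w,h=o['bbox'];print(round(o['p'],2),np.round(o['bbox']))
        P=np.array([world('wrist',d,u,v,s) for v in range(int(tp),int(tp+h)) for u in range(int(l),int(l+w)) if d[v,u]>0])
        H=P[(P[:,2]>.08)&(P[:,2]<.092)];print(len(H),np.median(H,0) if len(H) else 0)
E
```

```text
time: 5.95
tool_pos: [0.481, -0.0113, 0.1969]
ee_rot: [0.003, 0.224, 0.975, 0.001]
ft_force: [0.2, -0.3, -0.8]
grip_width: 0.0006
cap z [ 0.47783278 -0.00939719  0.02188197] [ 0.2129291  -0.32891945 -0.8242861 ]
time: 6.7
tool_pos: [0.6453, -0.0018, 0.1924]
ee_rot: [-0.001, 0.224, 0.975, -0.0]
ft_force: [-0.2, 0.1, -0.8]
grip_width: 0.0001
[ 0.64532549 -0.00179351  0.19238102]
0.68 [310. 172.  33.  41.]
257 [6.45741803e-01 6.86841214e-07 8.45053902e-02]
```

View pics/w2.png

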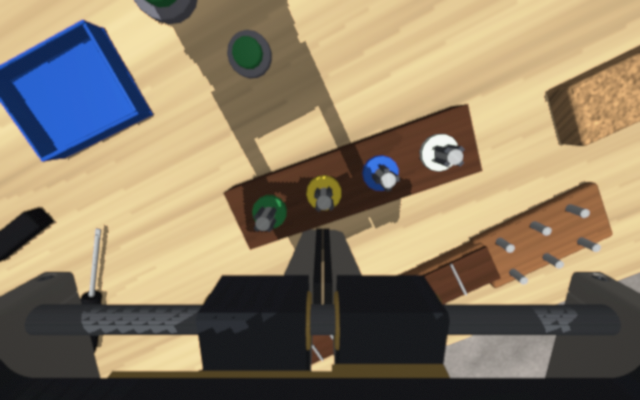

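The button's cap is back at z=0.0219, its original height. The yellow cutter is at (323,195), directly under the fingertips, with its top at z≈0.0845. I go down to 25 mm above it and hold for over two seconds.

```bash
python3 -m creep '[{"fingers":0.0,"tx":-0.001,"ty":0.001,"tz":0.03,"spin":0.0},{"fingers":0.0,"tx":-0.001,"ty":0.001,"tz":0.06,"spin":0.0},{"fingers":0.0,"tx":-0.001,"ty":0.001,"tz":0.074,"spin":0.0},{"fingers":0.0,"tx":-0.001,"ty":0.001,"tz":0.074,"spin":0.0},{"fingers":0.0,"tx":-0.001,"ty":0.001,"tz":0.074,"spin":0.0},{"fingers":0.0,"tx":-0.001,"ty":0.001,"tz":0.074,"spin":0.0}]'
python3 - <<'E'
from h import *
for n in ['side']:
    s,im,d=snap(n); cv2.imwrite('pics/s2.png',cv2.resize(im[110:250,280:440,::-1],None,fx=4,fy=4,interpolation=2))
E
for i in 1 2; do python3 -m creep '[{"fingers":0.0,"tx":0.0,"ty":0.0,"tz":0.0,"spin":0.0},{"fingers":0.0,"tx":0.0,"ty":0.0,"tz":0.0,"spin":0.0},{"fingers":0.0,"tx":0.0,"ty":0.0,"tz":0.0,"spin":0.0},{"fingers":0.0,"tx":0.0,"ty":0.0,"tz":0.0,"spin":0.0},{"fingers":0.0,"tx":0.0,"ty":0.0,"tz":0.0,"spin":0.0},{"fingers":0.0,"tx":0.0,"ty":0.0,"tz":0.0,"spin":0.0},{"fingers":0.0,"tx":0.0,"ty":0.0,"tz":0.0,"spin":0.0},{"fingers":0.0,"tx":0.0,"ty":0.0,"tz":0.0,"spin":0.0},{"fingers":0.0,"tx":0.0,"ty":0.0,"tz":0.0,"spin":0.0},{"fingers":0.0,"tx":0.0,"ty":0.0,"tz":0.0,"spin":0.0},{"fingers":0.0,"tx":0.0,"ty":0.0,"tz":0.0,"spin":0.0},{"fingers":0.0,"tx":0.0,"ty":0.0,"tz":0.0,"spin":0.0}]'; done
```

```text
time: 7.4
tool_pos: [0.6495, -0.0013, 0.1212]
ee_rot: [0.001, 0.224, 0.975, 0.0]
ft_force: [-0.2, -0.3, 0.1]
grip_width: 0.0001
time: 8.65
tool_pos: [0.6485, -0.0013, 0.1196]
ee_rot: [0.0, 0.224, 0.975, -0.0]
ft_force: [-0.5, -0.7, -0.5]
grip_width: 0.0004
time: 9.85
tool_pos: [0.6485, -0.0013, 0.1196]
ee_rot: [0.0, 0.224, 0.975, -0.0]
ft_force: [-0.1, -0.1, 1.3]
grip_width: 0.0006
```

View pics/s2.png

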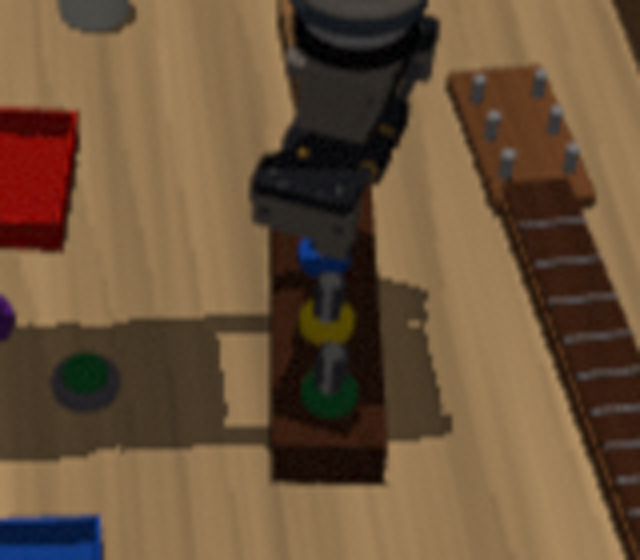

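The side view shows the fingertips (340,245) just above the yellow cutter's head (328,280), and nothing else is under them. They have held for about 2.4 s at 26–27 mm. I wait a little longer, then lift and go to the red tray.

```bash
python3 -m creep '[{"fingers":0.0,"tx":0.0,"ty":0.0,"tz":0.0,"spin":0.0},{"fingers":0.0,"tx":0.0,"ty":0.0,"tz":0.0,"spin":0.0},{"fingers":0.0,"tx":0.0,"ty":0.0,"tz":0.0,"spin":0.0},{"fingers":0.0,"tx":0.0,"ty":0.0,"tz":0.0,"spin":0.0},{"fingers":0.0,"tx":0.0,"ty":0.0,"tz":-0.04,"spin":0.0},{"fingers":0.0,"tx":0.0,"ty":0.0,"tz":-0.08,"spin":0.0},{"fingers":0.0,"tx":0.0,"ty":0.0,"tz":-0.08,"spin":0.0},{"fingers":0.0,"tx":0.0,"ty":0.0,"tz":-0.08,"spin":0.0}]'
python3 -m creep '[{"fingers":0.0,"tx":0.286,"ty":0.085,"tz":0.0,"spin":0.0},{"fingers":0.0,"tx":0.286,"ty":0.085,"tz":0.0,"spin":0.0},{"fingers":0.0,"tx":0.286,"ty":0.085,"tz":0.0,"spin":0.0},{"fingers":0.0,"tx":0.286,"ty":0.085,"tz":0.0,"spin":0.0},{"fingers":0.0,"tx":0.286,"ty":0.085,"tz":0.0,"spin":0.0},{"fingers":0.0,"tx":0.286,"ty":0.085,"tz":0.0,"spin":0.0},{"fingers":0.0,"tx":0.286,"ty":0.085,"tz":0.0,"spin":0.0},{"fingers":0.0,"tx":0.286,"ty":0.085,"tz":0.0,"spin":0.0},{"fingers":0.0,"tx":0.286,"ty":0.085,"tz":0.0,"spin":0.0},{"fingers":0.0,"tx":0.286,"ty":0.085,"tz":0.0,"spin":0.0}]'
python3 - <<'E'
from h import *
s,im,d=snap('wrist');cv2.imwrite('pics/w3.png',im[:,:,::-1]); print(s['tool_pos'])
i=im.astype(int);m=(i[...,0]>90)&(i[...,1]<60)&(i[...,2]<60)&(d>0)
n,L,st,_=cv2.connectedComponentsWithStats(m.astype(np.uint8));k=1+st[1:,4].argmax();print(st[k])
P=np.array([world('wrist',d,u,v,s) for v,u in zip(*np.nonzero(L==k))]);P=P[P[:,2]<.04]
c,sz,a=cv2.minAreaRect((P[:,:2]*1000).astype(np.float32));print(c,sz,a,np.percentile(P[:,2],[2,50,99]))
E
```

```text
time: 10.65
tool_pos: [0.649, -0.0013, 0.2005]
ee_rot: [0.001, 0.224, 0.975, 0.0]
ft_force: [-0.8, 0.3, 0.0]
grip_width: 0.0005
time: 11.65
tool_pos: [0.429, 0.1993, 0.1991]
ee_rot: [-0.0, 0.225, 0.974, -0.0]
ft_force: [-0.6, -0.4, 0.3]
grip_width: 0.0002
[0.42901492 0.19926853 0.19912929]
[ 256  128  128  109 8045]
(429.6147766113281, 193.8114013671875) (136.60552978515625, 110.40559387207031) 83.39965057373047 [0.00257453 0.00424344 0.03094055]
```

View pics/w3.png

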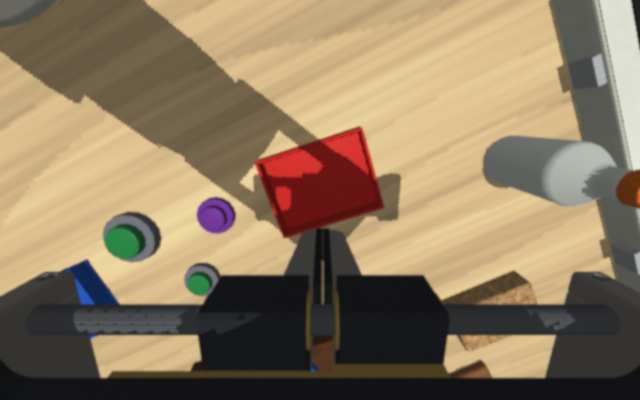

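The wrist view shows the red tray centred at about (320,181) under the fingers, with the glue bottle well clear on the right. I descend to 25 mm above the rim.

```bash
python3 -m creep '[{"fingers":0.0,"tx":0.0,"ty":0.0,"tz":0.04,"spin":0.0},{"fingers":0.0,"tx":0.0,"ty":0.0,"tz":0.08,"spin":0.0},{"fingers":0.0,"tx":0.0,"ty":0.0,"tz":0.11,"spin":0.0},{"fingers":0.0,"tx":0.0,"ty":0.0,"tz":0.13,"spin":0.0},{"fingers":0.0,"tx":0.0,"ty":0.0,"tz":0.136,"spin":0.0},{"fingers":0.0,"tx":0.0,"ty":0.0,"tz":0.136,"spin":0.0},{"fingers":0.0,"tx":0.0,"ty":0.0,"tz":0.136,"spin":0.0},{"fingers":0.0,"tx":0.0,"ty":0.0,"tz":0.136,"spin":0.0},{"fingers":0.0,"tx":0.0,"ty":0.0,"tz":0.136,"spin":0.0}]'
for i in 1 2; do python3 -m creep '[{"fingers":0.0,"tx":0.0,"ty":0.0,"tz":0.0,"spin":0.0},{"fingers":0.0,"tx":0.0,"ty":0.0,"tz":0.0,"spin":0.0},{"fingers":0.0,"tx":0.0,"ty":0.0,"tz":0.0,"spin":0.0},{"fingers":0.0,"tx":0.0,"ty":0.0,"tz":0.0,"spin":0.0},{"fingers":0.0,"tx":0.0,"ty":0.0,"tz":0.0,"spin":0.0},{"fingers":0.0,"tx":0.0,"ty":0.0,"tz":0.0,"spin":0.0},{"fingers":0.0,"tx":0.0,"ty":0.0,"tz":0.0,"spin":0.0},{"fingers":0.0,"tx":0.0,"ty":0.0,"tz":0.0,"spin":0.0},{"fingers":0.0,"tx":0.0,"ty":0.0,"tz":0.0,"spin":0.0},{"fingers":0.0,"tx":0.0,"ty":0.0,"tz":0.0,"spin":0.0},{"fingers":0.0,"tx":0.0,"ty":0.0,"tz":0.0,"spin":0.0},{"fingers":0.0,"tx":0.0,"ty":0.0,"tz":0.0,"spin":0.0}]'; done
python3 - <<'E'
from h import *
s,im,d=snap('side'); cv2.imwrite('pics/s3.png',cv2.resize(im[90:230,210:380,::-1],None,fx=4,fy=4,interpolation=2))
E
```

```text
time: 12.6
tool_pos: [0.429, 0.2004, 0.0646]
ee_rot: [0.001, 0.224, 0.975, 0.001]
ft_force: [-0.1, -0.6, 0.9]
grip_width: 0.0005
time: 13.8
tool_pos: [0.4283, 0.2001, 0.0636]
ee_rot: [0.0, 0.224, 0.975, 0.0]
ft_force: [1.4, -0.0, -0.2]
grip_width: 0.0005
time: 15.0
tool_pos: [0.4283, 0.2001, 0.0636]
ee_rot: [-0.0, 0.224, 0.975, -0.0]
ft_force: [-0.4, 0.2, -0.4]
grip_width: 0.0003
```

View pics/s3.png

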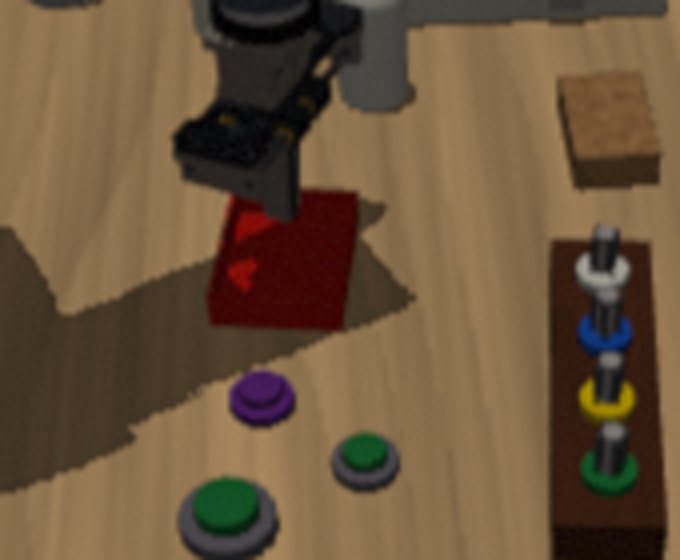

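The fingertips (288,218) hover over the red tray at z=0.0556, 25.6 mm above its rim. The cutters are undisturbed and the button is out, so I hand in.

```bash
python3 -c "
from rig import manip
print(manip.finish_job())"
```

```text
the job is handed in; nothing more can be done
None
```

The job was done in the order asked and handed in at about 15 s of the 48 s allowed, with the arm still pointing at the red tray.

- **Button:** I chose the smaller of the two green-capped buttons. It went fully in after about 6 mm, where the force rose with no further motion. My last readings reached about 15 N, more than the 5 N needed. The wrist camera then showed its cap back at its original height, 0.022 m.
- **Yellow cutter:** The fingertips held still above it for about 2.7 s. They were 26–27 mm over its top and about 2 mm off its axis.
- **Red tray:** The fingertips finished 25.6 mm above the rim, within about 1 mm of the centre found with the top camera. A rougher fit from the wrist camera put the centre 6 mm away in y. I kept the top camera's value because that fit matched the tray's given size and the wrist one did not.

The last side picture shows the cutters standing undisturbed and the button out. Every force reading away from the button was only noise. My first two move commands were refused because each row needs all its values filled in; nothing moved.

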